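# Shut and lock the fittings organiser

### The job

Get the fittings organiser on the bench ready for the van, working with the fingertips only: gently push the two open drawers fully home without slamming them, and then push the tab of the locking slide on top to the left (as the robot sees it) as far as it goes, so that the tongues stand in front of the drawers. Do not move the slide while a drawer is still out. Pick nothing up: the fittings stay in their drawers, and everything else on and around the organiser stays where it stands.

Things in the scene. Friction and masses are not known exactly. Their poses are not given: they have to be found in the camera images.
- organiser: grey steel small-parts organiser, fixed: 220 deep (x), 384 wide (y), 150 tall, two rows of three black drawer fronts facing the robot; the lower row is blind. Origin: centre of its underside. Its x points from the front into the cabinet (the way drawers are pushed shut), y to the left as the robot sees it, z up. The shut fronts' face is at x = -110
- drawer_left (a joint): left drawer of the upper row (centre at y = 120 in the organiser's frame), value in m: 0 is fully home, grows as the drawer comes out towards the robot; travel 120; starts pulled out by 50 to 85. It runs with a light friction of about 1.5 N and stays where it is left; it stops hard at 0
- drawer_left_face (a point): point on the outer face of the left drawer's front, in the middle of its width and 20 below its upper edge; axes as the organiser's. The front is 96 wide and 70 high, flat; at its foot a pull lip, 60 wide, sticks out 14 towards the robot, its top 36 below this point
- drawer_left_floor (a point): centre of the left drawer's inner floor, axes as the organiser's. The tray is open on top, inside 172 by 82, side walls 42 high above this floor
- drawer_middle (a joint): middle drawer of the upper row (centre at y = 0 in the organiser's frame), value in m: 0 is fully home, grows as the drawer comes out towards the robot; travel 120; starts shut. It runs with a light friction of about 1.5 N and stays where it is left; it stops hard at 0
- drawer_middle_face (a point): point on the outer face of the middle drawer's front, in the middle of its width and 20 below its upper edge; axes as the organiser's. The front is 96 wide and 70 high, flat; at its foot a pull lip, 60 wide, sticks out 14 towards the robot, its top 36 below this point
- drawer_middle_floor (a point): centre of the middle drawer's inner floor, axes as the organiser's. The tray is open on top, inside 172 by 82, side walls 42 high above this floor
- drawer_right (a joint): right drawer of the upper row (centre at y = -120 in the organiser's frame), value in m: 0 is fully home, grows as the drawer comes out towards the robot; travel 120; starts pulled out by 50 to 85. It runs with a light friction of about 1.5 N and stays where it is left; it stops hard at 0
- drawer_right_face (a point): point on the outer face of the right drawer's front, in the middle of its width and 20 below its upper edge; axes as the organiser's. The front is 96 wide and 70 high, flat; at its foot a pull lip, 60 wide, sticks out 14 towards the robot, its top 36 below this point
- drawer_right_floor (a point): centre of the right drawer's inner floor, axes as the organiser's. The tray is open on top, inside 172 by 82, side walls 42 high above this floor
- lock (a joint): steel locking slide on the front edge of the organiser's top, in m: starts within 0.005 of 0 (unlocked), grows to the left (organiser's +y), stops hard at 0.050 (locked). Friction about 2 N, stays where left. Three tongues, 14 wide, hang 28 down, 17 before the face: unlocked before the posts between drawers (y = -180, -60, 60), locked before the drawers; to be moved only when these are shut
- lock_tab (a point): middle of the upright tab on the locking slide (the part to push); axes as the organiser's. The tab is 14 thick along y, 18 deep along x; it reaches 12 above and 15 below this point, where the slide's flat bar begins (22 deep in x, its top 7.5 over the organiser's top). Unlocked, the tab is at the middle of the organiser's width
- valve: brass ball valve standing upright, flange diameter 38, 58 tall, a steel lever plate on one side, 32 from its axis; it stands on the bench in front of the organiser's middle drawer. Origin: centre of its underside. To be left alone
- tape: tape measure, 66 x 34 x 48 tall, black with a yellow disc, standing on the back part of the organiser's top. Origin: centre of its underside. To be left alone
- reducer: copper pipe reducer standing upright, diameter 42 below and 28 above, 48 tall, on the back part of the organiser's top. Origin: centre of its underside. To be left alone
- jar: closed jar standing on the bench, diameter 68, 85 tall. Origin: centre of its underside. To be left alone
- wrench: steel wrench lying on the bench. Origin: centre of its underside. To be left alone
- elbow: copper pipe elbow lying on the bench, legs 49 long, 28 high. Origin: under its corner. To be left alone
- fitting0: brass plug, stepped, diameter 28, 26 tall, loose, lying in the left drawer near its front; origin: centre of its underside. It may shift in the drawer but stays in it
- fitting1: short copper coupling (ring), diameter 28, 24 tall, loose, lying in the left drawer near its front; origin: centre of its underside. It may shift in the drawer but stays in it
- fitting2: brass plug, stepped, diameter 28, 26 tall, loose, lying in the right drawer near its front; origin: centre of its underside. It may shift in the drawer but stays in it
- fitting3: short copper coupling (ring), diameter 28, 24 tall, loose, lying in the right drawer near its front; origin: centre of its underside. It may shift in the drawer but stays in it

How it is judged:
On the way, in this order (a step that is already met when the one before it is completed fails the run):
1. all drawers are fully home (value of joint each of drawer_left, drawer_middle, drawer_right below 0.004 m), for 0.2 s.
2. the locking slide is pushed to its locked end (value of joint lock above 0.045 m), for 0.2 s.
At the end, for the whole second after the job is handed in: All three drawers within 4 mm of fully home, the locking slide within 5 mm of its locked end, and all four fittings inside their drawers (all of step 1 and value of joint lock above 0.045 m and z of fitting0 in the frame of drawer_left_floor between -0.01 and 0.04 m and x of fitting0 in the frame of drawer_left_floor between -0.09 and 0.09 m and z of fitting1 in the frame of drawer_left_floor between -0.01 and 0.04 m and x of fitting1 in the frame of drawer_left_floor between -0.09 and 0.09 m and z of fitting2 in the frame of drawer_right_floor between -0.01 and 0.04 m and x of fitting2 in the frame of drawer_right_floor between -0.09 and 0.09 m and z of fitting3 in the frame of drawer_right_floor between -0.01 and 0.04 m and x of fitting3 in the frame of drawer_right_floor between -0.09 and 0.09 m); the robot touches nothing.
It fails at once if the locking slide is moved (past 12 mm) while a drawer is still out by more than 6 mm (value of joint lock above 0.012 m and value of joint any of drawer_left, drawer_middle, drawer_right above 0.006 m).
It fails at once if a drawer is slammed (faster than 0.4 m/s) (velocity of joint any of drawer_left, drawer_right below -0.4 m/s).
It fails at once if a fitting is lifted out of its drawer (40 mm above its floor) (z of any of fitting0, fitting1 in the frame of drawer_left_floor above 0.04 m or z of any of fitting2, fitting3 in the frame of drawer_right_floor above 0.04 m).
It fails at once if a bystander is moved by more than 30 mm (distance of any of valve, tape, reducer, jar, wrench, elbow from where it was at the start of the episode above 0.03 m).
It fails at once if the valve, tape measure, reducer or jar is tipped over (angle between any of valve, tape, reducer, jar's own z axis and vertical above 0.6 rad).
It also fails if it takes over 58 s, if anything falls off the work surface, if the arm or the gripper's body presses on something with over 40 N, if the wrist force passes 120 N, or if a joint passes its speed limit or range.

### The arm

A 6-joint arm with a two-finger parallel gripper is mounted at the origin on the work surface. World frame = base frame: x ahead of the robot, y to its left, z up, the work surface at z = 0. Lengths are in m, angles in rad, forces in N, time in s.
With the tool pointing down it reaches from about 0.275 to 0.975 m from the base axis. Payload 8.4 kg.
Tool frame: the origin (TCP) lies at the very end of the fingers, on their centre line; the grasp point (between the pads) lies 19 mm behind it; z points along the fingers, y is the line along which they close (so a half turn about z gives the same grasp; the last joint's range is limited). The gripper opens to 92 mm and grips with 3 to 60 N. Pads are 20 mm wide; open, the fingers measure 128 mm over their backs; the gripper's body (75 mm by 189 mm) begins 69 mm behind the grasp point.
Start: joints at [-1.135, 0.353, 1.633, -0, 1.155, -0.002], TCP at [0.265, -0.566, 0.215] pointing down, gripper open.
Joint ranges: [-2.63, 2.63], [-0.92, 2.1], [0.06, 2.66], [-1.3, 4.44], [0, 2.69], [-3.02, 3.02]. Speed limits (rad/s): [2.22, 2.22, 2.79, 3.14, 3.14, 3.14].

### API

Orientations are given as a unit quaternion [w, x, y, z].
In Python, from plant import env, viewer gives the robot as it stands.
- The arm moves only by the tool play_rows, never from a script. Its argument "targets" is a list of rows, each an object with "slide": the shift along the tool's x, y, z in units of 25 mm (1.0 is 25 mm), a list of three; "angular": the turn, a rotation vector about the tool's x, y, z in units of 6 degrees (1.0 is 6 degrees), a list of three; "gripper": the finger opening in mm, from 0 to 91.9. In form: [{"slide": [x, y, z], "angular": [rx, ry, rz], "gripper": gripper}, ...]. A call has 1 to 5 rows; each row is the pose to reach, as a shift and turn from the pose commanded when the call began, along the tool's axes at that moment; what a row does not reach only later rows make up. A row lasts 1/12 s, in which the tool goes at most 41.7 mm and 7.16 degrees, less where a joint would pass 70% of its speed; a pose out of reach is approached as far as the arm can. A call with a gripper value outside its range is refused whole. The fingers move at their own pace and stop on an object; "newtons" is the grip in N (left out, the last holds). Time passes only in rows, so rows that repeat a pose let the fingers close. It gives the time, the measured TCP pose, the force, the opening and the grip force at its end, in the units of the state.
- env.sense(): the state, without advancing time (a new reading comes with each control period).
- viewer.snapshot(name): name is "side" or "top" or "wrist"; returns the picture (420x560x3 uint8, red, green, blue); there is no depth.
- viewer.get_calibration(name): a dict with "vfov" (degrees; the focal length in pixels is half the picture's height over the tangent of half this angle, whatever the lens; pixels are square), "cx", "cy" (the principal point, pixels), "xyz" and "attitude" of the camera in the world. Camera axes: x right, y down, z forward; pixel columns grow to the right and rows downward; lengths in m; the calibration is good to about 2 mm. A picture is of the moment at which its call begins: read the wrist's pose just before it. get_calibration takes no time and is no camera call; for the wrist camera it gives the pose at the moment of the call.
- env.finish_job(): hands the job in; it is judged then, once.
The state is a dict: "t": time; "joint_positions": joint angles; "qvel": joint speeds; "tau": joint torques, N m; "ee_pos": TCP position; "eef_rot": TCP orientation; "ft_force": force on the tool from outside, world axes, zero at the start; "wrist_torque": the same for the moment, N m; "finger_gap": opening from 0.0 (shut) to 1.0 (fully open); "grasp_force": force on a finger pad.
Only numpy, scipy, OpenCV 4.12 (cv2) and the standard library are available. Lean on these libraries where they do the work, as an engineer would, in place of code of your own. Each camera call takes 0.05 s, during which the arm holds its last target. There are 200 camera calls.

## Working session

There is one attempt and no reset: what is moved stays moved. The work goes in short steps, Python scripts to look and compute and a tool call to move; the robot and the scene stay as the last step left them, time stands still between calls to the robot, and variables do not carry over. Pictures are saved under pics/ and viewed, at most 10 in all, crops included, and the job is handed in when it is done.

Besides the shell and the picture viewer there is one more tool, called after "Emit:" by a JSON object that holds its "api" and its "payload". play_rows: Moves the arm, as the interface text tells. Its arguments: {"type":"object","properties":{"targets":{"type":"array"},"newtons":{"type":"number"}},"required":["targets"]}

```bash
mkdir -p pics; python3 - <<'E'
from plant import env, viewer
import cv2,json
for n in("side","top"):
    cv2.imwrite(f"pics/{n}0.png",cv2.resize(viewer.snapshot(n)[:,:,::-1],(800,600),interpolation=cv2.INTER_CUBIC)); print(n,viewer.get_calibration(n))
print(env.sense())
E
```

```text
side {'vfov': 48.70260545553031, 'cx': 276.1594125762103, 'cy': 212.3643461839703, 'xyz': array([ 0.46710535, -0.89592459,  0.88779786]), 'attitude': array([-0.42057906,  0.90536203, -0.04977982,  0.0309003 ])}
top {'vfov': 46.00066090433553, 'cx': 282.619678257834, 'cy': 209.28554155068193, 'xyz': array([ 0.39765829, -0.0045005 ,  1.34443454]), 'attitude': array([ 0.06380887, -0.70363253,  0.70555986, -0.05490878])}
{'t': 0.1, 'joint_positions': array([-1.13541624e+00,  3.53598310e-01,  1.63404839e+00, -4.67195412e-05,
        1.15519519e+00, -2.38971003e-03]), 'qvel': array([ 0.0015425 ,  0.00011938, -0.00247188,  0.00103707, -0.00072724,
       -0.00026209]), 'tau': array([ 3.07539285e-04, -5.94904625e+01, -3.34931338e+01,  6.98385760e-02,
        1.83269929e-02, -4.06798051e-05]), 'ee_pos': array([ 0.26475625, -0.56566588,  0.2139315 ]), 'eef_rot': array([-6.05447775e-04,  9.76137949e-01,  2.17150441e-01, -1.55039540e-04]), 'ft_force': array([ 0.35970211, -0.51873816, -0.0174932 ]), 'wrist_torque': array([-0.00825797,  0.00922351, -0.06412233]), 'grasp_force': 0.0, 'finger_gap': 1.001765360070683}
```

View pics/side0.png

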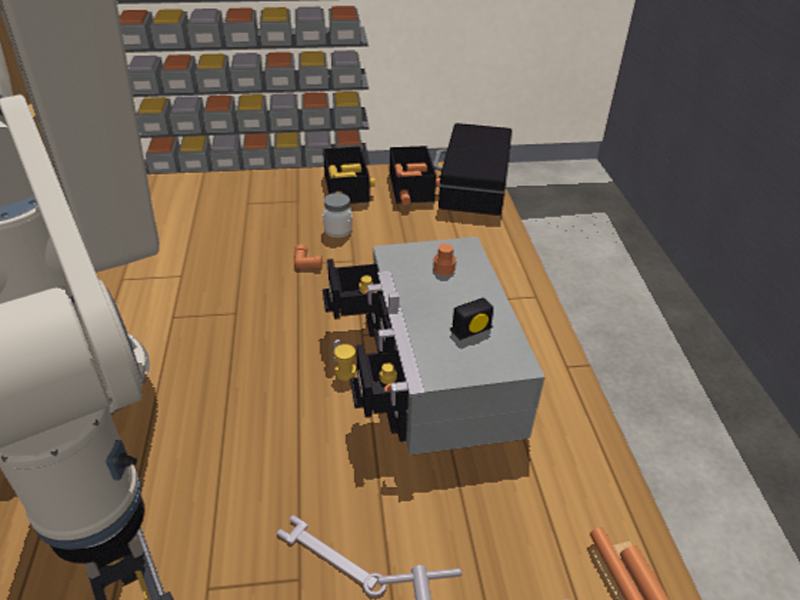

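View pics/top0.png

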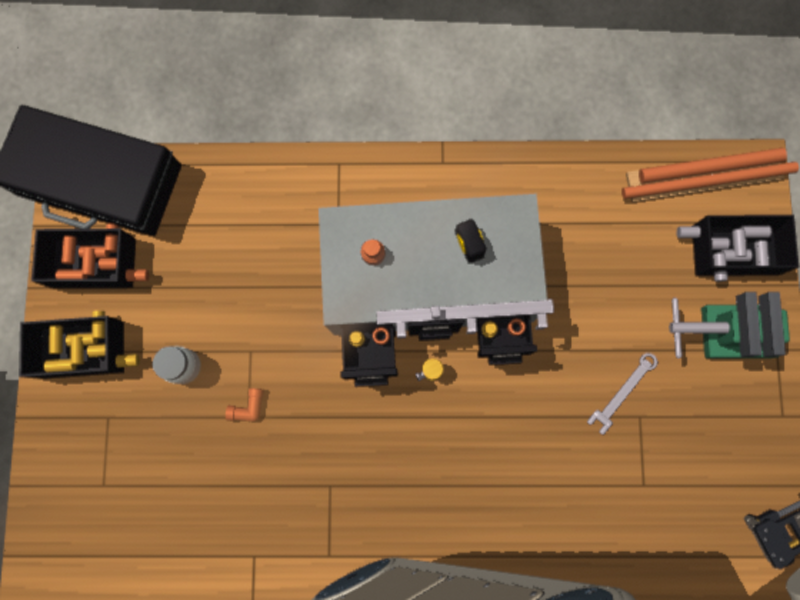

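Organiser, two open drawers (left and right), valve between them, tab near the middle of the bar. I'll crop in for precise pixels.

```bash
python3 - <<'E'
from plant import env, viewer
import cv2
a=viewer.snapshot("top"); b=viewer.snapshot("side")
cv2.imwrite("pics/top1.png",cv2.resize(a[130:275,215:395][:,:,::-1],None,fx=4,fy=4,interpolation=cv2.INTER_CUBIC))
cv2.imwrite("pics/side1.png",cv2.resize(b[160:310,220:385][:,:,::-1],None,fx=4,fy=4,interpolation=cv2.INTER_CUBIC))
E
```

```text
(no output)
```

View pics/top1.png

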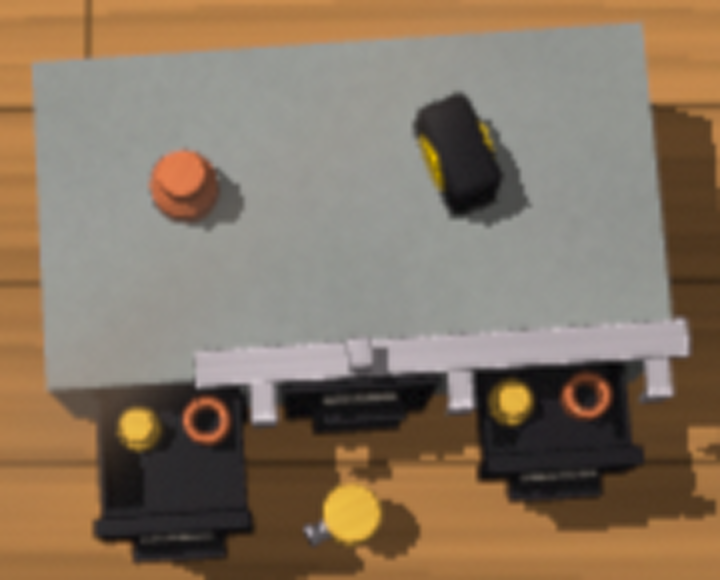

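View pics/side1.png

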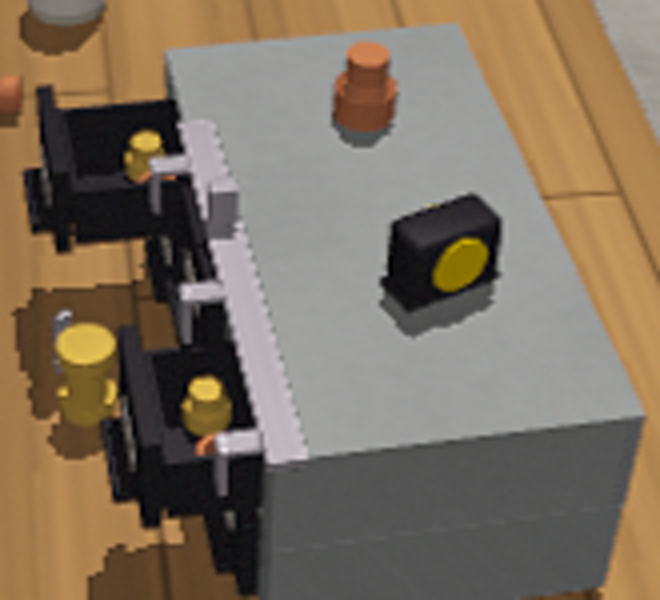

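```bash
cat > h.py <<'E'
from plant import env, viewer
import numpy as np
from scipy.spatial.transform import Rotation as R
from scipy.optimize import least_squares
def cam(n):
    c=viewer.get_calibration(n); f=210/np.tan(np.radians(c['vfov']/2))
    q=c['attitude']; return c,f,R.from_quat([q[1],q[2],q[3],q[0]])
def proj(n,p):
    c,f,r=cam(n); v=r.inv().apply(np.atleast_2d(p)-c['xyz']); return np.c_[c['cx']+f*v[:,0]/v[:,2],c['cy']+f*v[:,1]/v[:,2]]
def atz(n,uv,z):
    c,f,r=cam(n); uv=np.atleast_2d(uv); d=r.apply(np.c_[(uv[:,0]-c['cx'])/f,(uv[:,1]-c['cy'])/f,np.ones(len(uv))])
    return c['xyz']+d*((z-c['xyz'][2])/d[:,2])[:,None]
T=lambda *p:np.array(p)/4+[215,130]
S=lambda *p:np.array(p)/4+[220,160]
E
python3 - <<'E'
from h import *
tc=T((33,65),(641,25),(47,388)); tm=np.array([[.11,.192,.15],[.11,-.192,.15],[-.11,.192,.15]])
sc=S((166,50),(460,25),(643,415),(265,462)); sm=np.array([[-.11,.192,.15],[.11,.192,.15],[.11,-.192,.15],[-.11,-.192,.15]])
W=lambda p,m:R.from_euler('z',p[2]).apply(m)+[p[0],p[1],0]
f=lambda p:np.r_[(proj('top',W(p,tm))-tc).ravel(),(proj('side',W(p,sm))-sc).ravel()]
s=least_squares(f,[.65,0,0]);print(s.x,s.fun.round(1))
inv=lambda w:R.from_euler('z',-s.x[2]).apply(w-[s.x[0],s.x[1],0])
print('edges',inv(atz('top',T((174,533),(562,464)),.145)).round(4), inv(atz('side',S((40,88),(68,170),(122,328),(145,445)),.145)).round(4))
print('tab',inv(atz('top',T((359,343)),.1845)).round(4),'valve',atz('top',T((352,513)),.058).round(3),inv(atz('top',T((352,513)),.058)).round(3))
print('bar ends',inv(atz('top',T((195,385),(687,355)),.1575)).round(3))
print('tongue fronts',inv(atz('top',T((263,422),(460,408),(660,395)),.1575)).round(3))
for x,y in((-.3,.12),(-.11,.12),(-.3,-.12),(-.11,-.12),(-.11,0)): print(x,y,W(s.x,np.array([[x,y,0]])).round(4))
E
```

```text
[ 0.67071784 -0.03830324  0.05263712] [-0.  -3.5  0.8 -2.1 -0.4  2.6 -3.  -0.3  1.  -0.8  1.7  0.  -2.5 -0. ]
edges [[-0.1956  0.1177  0.145 ]
 [-0.1669 -0.1191  0.145 ]] [[-0.1912  0.1652  0.145 ]
 [-0.1818  0.0751  0.145 ]
 [-0.1662 -0.0741  0.145 ]
 [-0.1655 -0.1663  0.145 ]]
tab [[-0.092   0.0007  0.1845]] valve [[ 0.487 -0.041  0.058]] [[-0.184  0.007  0.058]]
bar ends [[-0.108  0.1    0.157]
 [-0.106 -0.198  0.157]]
tongue fronts [[-0.133  0.06   0.157]
 [-0.131 -0.059  0.157]
 [-0.13  -0.18   0.157]]
-0.3 0.12 [[0.3648 0.0657 0.    ]]
-0.11 0.12 [[0.5546 0.0757 0.    ]]
-0.3 -0.12 [[ 0.3774 -0.1739  0.    ]]
-0.11 -0.12 [[ 0.5672 -0.1639  0.    ]]
-0.11 0 [[ 0.5609 -0.0441  0.    ]]
```

Emit:
{"api": "play_rows", "payload": {"targets": [{"slide":[1.1,-1.0,0],"angular":[0,0,0.8],"gripper":0},{"slide":[2.2,-2.0,0],"angular":[0,0,1.6],"gripper":0},{"slide":[3.3,-3.0,0],"angular":[0,0,2.4],"gripper":0},{"slide":[4.4,-4.0,0],"angular":[0,0,3.2],"gripper":0},{"slide":[5.5,-5.0,0],"angular":[0,0,3.68],"gripper":0}]}}

```text
t: 0.62
ee_pos: [0.3367, -0.3929, 0.2144]
eef_rot: [-0.0, 1.0, 0.024, -0.0]
ft_force: [1.0, -0.1, 0.5]
finger_gap: 0.661
grasp_force: 0.0
```

Emit:
{"api": "play_rows", "payload": {"targets": [{"slide":[0.7,-1.45,0],"angular":[0,0,0],"gripper":0},{"slide":[1.4,-2.9,0.2],"angular":[0,0,0],"gripper":0},{"slide":[2.1,-4.4,0.6],"angular":[0,0,0],"gripper":0},{"slide":[2.8,-5.8,1.0],"angular":[0,0,0],"gripper":0},{"slide":[3.5,-7.2,1.5],"angular":[0,0,0],"gripper":0}]}}

```text
t: 1.03
ee_pos: [0.415, -0.2085, 0.1773]
eef_rot: [0.0, 1.0, 0.026, 0.001]
ft_force: [1.1, -0.0, 0.1]
finger_gap: 0.3
grasp_force: 0.0
```

Emit:
{"api": "play_rows", "payload": {"targets": [{"slide":[0.2,-0.7,1.0],"angular":[0,0,0],"gripper":0},{"slide":[0.4,-1.4,2.0],"angular":[0,0,0],"gripper":0},{"slide":[0.5,-1.5,2.5],"angular":[0,0,0],"gripper":0},{"slide":[0.5,-1.5,2.5],"angular":[0,0,0],"gripper":0}]}}

```text
t: 1.37
ee_pos: [0.4235, -0.1702, 0.1122]
eef_rot: [-0.001, 1.0, 0.027, -0.002]
ft_force: [-0.6, -0.2, 0.7]
finger_gap: 0.01
grasp_force: 0.0
```

```bash
python3 - <<'E'
from h import *
import cv2
s=env.sense();print(s['ee_pos'],s['eef_rot'],s['ft_force'],s['finger_gap'])
w=viewer.snapshot("wrist")[:,:,::-1]; b=viewer.snapshot("side")[150:320,190:390,::-1]
cv2.imwrite("pics/m2.png",np.hstack([cv2.resize(w,(400,300)),cv2.resize(b,(400,300))]))
E
```

```text
[ 0.4235039  -0.17019072  0.11221531] [-9.69566794e-04  9.99625406e-01  2.72736998e-02 -2.06217468e-03] [-0.56544851 -0.18079317  0.68641705] 0.0096406152948871
```

View pics/m2.png

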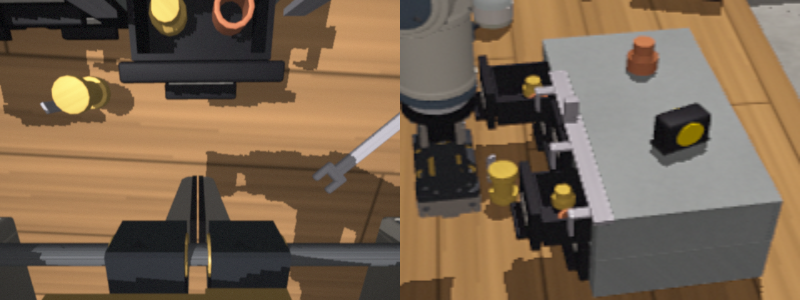

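Wrist view: clear line to the right drawer's front, fingers closed and centred on it. Pushing gently.

Emit:
{"api": "play_rows", "payload": {"targets": [{"slide":[0.7,0,0],"angular":[0,0,0],"gripper":0},{"slide":[1.4,0,0],"angular":[0,0,0],"gripper":0},{"slide":[2.0,0,0],"angular":[0,0,0],"gripper":0},{"slide":[2.3,0,0],"angular":[0,0,0],"gripper":0},{"slide":[2.6,0,0],"angular":[0,0,0],"gripper":0}]}}

```text
t: 1.88
ee_pos: [0.4908, -0.1696, 0.1156]
eef_rot: [0.0, 1.0, 0.026, 0.001]
ft_force: [0.0, 0.2, -0.1]
finger_gap: 0.002
grasp_force: 0.0
```

Emit:
{"api": "play_rows", "payload": {"targets": [{"slide":[0.3,0,0],"angular":[0,0,0],"gripper":0},{"slide":[0.6,0,0],"angular":[0,0,0],"gripper":0},{"slide":[0.9,0,0],"angular":[0,0,0],"gripper":0},{"slide":[1.2,0,0],"angular":[0,0,0],"gripper":0},{"slide":[1.5,0,0],"angular":[0,0,0],"gripper":0}]}}

```text
t: 2.3
ee_pos: [0.5277, -0.1667, 0.1146]
eef_rot: [-0.0, 1.0, 0.026, -0.0]
ft_force: [-1.6, -0.7, 1.3]
finger_gap: 0.005
grasp_force: 1.0
```

Contact (≈1.6 N, the drawer's friction). About 29 mm left.

Emit:
{"api": "play_rows", "payload": {"targets": [{"slide":[0.25,0,0],"angular":[0,0,0],"gripper":0},{"slide":[0.5,0,0],"angular":[0,0,0],"gripper":0},{"slide":[0.7,0,0],"angular":[0,0,0],"gripper":0},{"slide":[0.85,0,0],"angular":[0,0,0],"gripper":0},{"slide":[0.95,0,0],"angular":[0,0,0],"gripper":0}]}}

```text
t: 2.72
ee_pos: [0.5514, -0.1653, 0.1144]
eef_rot: [-0.0, 1.0, 0.026, -0.0]
ft_force: [-2.0, -0.7, 1.4]
finger_gap: 0.0
grasp_force: 0.8
```

Emit:
{"api": "play_rows", "payload": {"targets": [{"slide":[0.05,0,0],"angular":[0,0,0],"gripper":0},{"slide":[0.1,0,0],"angular":[0,0,0],"gripper":0},{"slide":[0.1,0,0],"angular":[0,0,0],"gripper":0}]}}

```text
t: 2.97
ee_pos: [0.5537, -0.1653, 0.1145]
eef_rot: [-0.0, 1.0, 0.026, 0.0]
ft_force: [-0.1, -0.1, -0.7]
finger_gap: -0.001
grasp_force: 0.2
```

Creep until the stop is felt.

Emit:
{"api": "play_rows", "payload": {"targets": [{"slide":[0.05,0,0],"angular":[0,0,0],"gripper":0},{"slide":[0.1,0,0],"angular":[0,0,0],"gripper":0},{"slide":[0.15,0,0],"angular":[0,0,0],"gripper":0},{"slide":[0.15,0,0],"angular":[0,0,0],"gripper":0}]}}

```text
t: 3.3
ee_pos: [0.5545, -0.1652, 0.1145]
eef_rot: [-0.0, 1.0, 0.026, -0.003]
ft_force: [-11.7, -0.6, 8.5]
finger_gap: 0.002
grasp_force: 6.3
```

Emit:
{"api": "play_rows", "payload": {"targets": [{"slide":[-0.5,0,0],"angular":[0,0,0],"gripper":0},{"slide":[-2.0,0,0],"angular":[0,0,0],"gripper":0},{"slide":[-3.5,0,0],"angular":[0,0,0],"gripper":0},{"slide":[-5.0,0,0],"angular":[0,0,0],"gripper":0},{"slide":[-5.0,-1.2,0],"angular":[0,0,0],"gripper":0}]}}

```text
t: 3.72
ee_pos: [0.4251, -0.1446, 0.1141]
eef_rot: [0.0, 1.0, 0.024, -0.002]
ft_force: [-0.1, 0.7, 0.5]
finger_gap: 0.002
grasp_force: 0.0
```

Emit:
{"api": "play_rows", "payload": {"targets": [{"slide":[0,-1.5,0],"angular":[0,0,0],"gripper":0},{"slide":[0,-3.0,0],"angular":[0,0,0],"gripper":0},{"slide":[0,-4.5,0],"angular":[0,0,0],"gripper":0},{"slide":[0,-6.0,0],"angular":[0,0,0],"gripper":0},{"slide":[0,-7.5,0],"angular":[0,0,0],"gripper":0}]}}

```text
t: 4.13
ee_pos: [0.4213, 0.047, 0.1151]
eef_rot: [-0.0, 1.0, 0.026, 0.001]
ft_force: [0.3, 0.2, 0.5]
finger_gap: 0.005
grasp_force: 0.0
```

Emit:
{"api": "play_rows", "payload": {"targets": [{"slide":[0,-0.5,0],"angular":[0,0,0],"gripper":0},{"slide":[0,-0.9,0],"angular":[0,0,0],"gripper":0},{"slide":[0,-0.9,0],"angular":[0,0,0],"gripper":0}]}}

```text
t: 4.38
ee_pos: [0.4203, 0.0693, 0.1148]
eef_rot: [-0.0, 1.0, 0.027, 0.001]
ft_force: [-0.4, -1.1, -0.1]
finger_gap: 0.002
grasp_force: 0.0
```

```bash
python3 - <<'E'
from h import *
import cv2
s=env.sense();print(s['ee_pos'],s['eef_rot'],s['ft_force'],s['finger_gap'])
w=viewer.snapshot("wrist")[:,:,::-1]; b=viewer.snapshot("side")[150:320,190:390,::-1]
cv2.imwrite("pics/m3.png",np.hstack([cv2.resize(w,(400,300)),cv2.resize(b,(400,300))]))
E
```

```text
[0.42031002 0.0692687  0.11484885] [-1.47655306e-04  9.99630844e-01  2.71628436e-02  5.77457147e-04] [-0.43724709 -1.12575865 -0.13444138] 0.002386509776781539
```

View pics/m3.png

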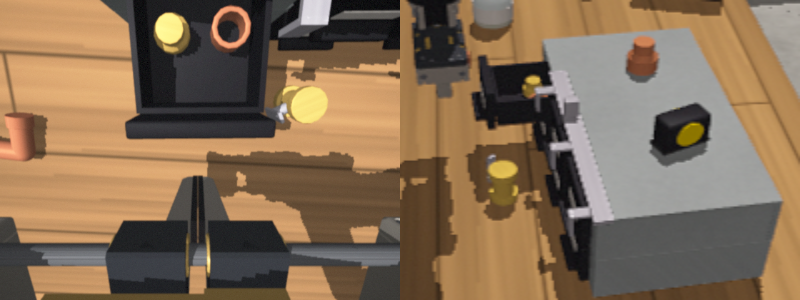

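Right drawer is home, valve untouched, left drawer's front lies straight ahead. Push left.

Emit:
{"api": "play_rows", "payload": {"targets": [{"slide":[0.4,0,0],"angular":[0,0,0],"gripper":0},{"slide":[0.8,0,0],"angular":[0,0,0],"gripper":0},{"slide":[1.1,0,0],"angular":[0,0,0],"gripper":0},{"slide":[1.4,0,0],"angular":[0,0,0],"gripper":0},{"slide":[1.7,0,0],"angular":[0,0,0],"gripper":0}]}}

```text
t: 4.9
ee_pos: [0.4632, 0.0697, 0.1144]
eef_rot: [0.0, 1.0, 0.026, -0.0]
ft_force: [-2.2, -0.2, 1.9]
finger_gap: 0.006
grasp_force: 1.2
```

Emit:
{"api": "play_rows", "payload": {"targets": [{"slide":[0.3,0,0],"angular":[0,0,0],"gripper":0},{"slide":[0.6,0,0],"angular":[0,0,0],"gripper":0},{"slide":[0.9,0,0],"angular":[0,0,0],"gripper":0},{"slide":[1.2,0,0],"angular":[0,0,0],"gripper":0},{"slide":[1.5,0,0],"angular":[0,0,0],"gripper":0}]}}

```text
t: 5.32
ee_pos: [0.5002, 0.0721, 0.1144]
eef_rot: [0.0, 1.0, 0.026, -0.0]
ft_force: [-1.4, -0.9, -1.3]
finger_gap: 0.01
grasp_force: 1.0
```

Emit:
{"api": "play_rows", "payload": {"targets": [{"slide":[0.3,0,0],"angular":[0,0,0],"gripper":0},{"slide":[0.6,0,0],"angular":[0,0,0],"gripper":0},{"slide":[0.8,0,0],"angular":[0,0,0],"gripper":0},{"slide":[1.0,0,0],"angular":[0,0,0],"gripper":0},{"slide":[1.2,0,0],"angular":[0,0,0],"gripper":0}]}}

```text
t: 5.73
ee_pos: [0.5302, 0.074, 0.1146]
eef_rot: [-0.0, 1.0, 0.026, -0.0]
ft_force: [-1.6, 0.8, -0.8]
finger_gap: 0.009
grasp_force: 0.9
```

About 12 mm remain.

Emit:
{"api": "play_rows", "payload": {"targets": [{"slide":[0.15,0,0],"angular":[0,0,0],"gripper":0},{"slide":[0.25,0,0],"angular":[0,0,0],"gripper":0},{"slide":[0.3,0,0],"angular":[0,0,0],"gripper":0},{"slide":[0.35,0,0],"angular":[0,0,0],"gripper":0},{"slide":[0.4,0,0],"angular":[0,0,0],"gripper":0}]}}

```text
t: 6.15
ee_pos: [0.5395, 0.0743, 0.1147]
eef_rot: [-0.0, 1.0, 0.026, -0.0]
ft_force: [-7.5, 1.2, 4.6]
finger_gap: 0.001
grasp_force: 4.1
```

Emit:
{"api": "play_rows", "payload": {"targets": [{"slide":[0.05,0,0],"angular":[0,0,0],"gripper":0},{"slide":[0.1,0,0],"angular":[0,0,0],"gripper":0},{"slide":[0.15,0,0],"angular":[0,0,0],"gripper":0},{"slide":[0.15,0,0],"angular":[0,0,0],"gripper":0}]}}

```text
t: 6.48
ee_pos: [0.5395, 0.0741, 0.1142]
eef_rot: [0.0, 1.0, 0.026, -0.004]
ft_force: [-15.5, 0.8, 11.6]
finger_gap: 0.01
grasp_force: 7.9
```

Both drawers home against their stops. Back off, up, over to the right of the tab.

Emit:
{"api": "play_rows", "payload": {"targets": [{"slide":[-0.5,0,0],"angular":[0,0,0],"gripper":0},{"slide":[-2.0,0,0],"angular":[0,0,0],"gripper":0},{"slide":[-2.0,0,-1.6],"angular":[0,0,0],"gripper":0},{"slide":[-2.0,0,-3.2],"angular":[0,0,0],"gripper":0},{"slide":[-2.0,0.3,-4.8],"angular":[0,0,0],"gripper":0}]}}

```text
t: 6.9
ee_pos: [0.4927, 0.0646, 0.2357]
eef_rot: [0.0, 1.0, 0.027, -0.001]
ft_force: [1.0, 0.5, -0.6]
finger_gap: 0.006
grasp_force: 0.0
```

Emit:
{"api": "play_rows", "payload": {"targets": [{"slide":[0.5,1.5,0],"angular":[0,0,0],"gripper":0},{"slide":[1.0,3.0,0],"angular":[0,0,0],"gripper":0},{"slide":[1.5,4.5,0],"angular":[0,0,0],"gripper":0},{"slide":[2.0,6.0,0],"angular":[0,0,0],"gripper":0},{"slide":[2.5,7.0,0],"angular":[0,0,0],"gripper":0}]}}

```text
t: 7.32
ee_pos: [0.5664, -0.1105, 0.2352]
eef_rot: [0.001, 1.0, 0.026, 0.001]
ft_force: [0.3, 0.4, 1.0]
finger_gap: 0.006
grasp_force: 0.0
```

Emit:
{"api": "play_rows", "payload": {"targets": [{"slide":[0,0,0],"angular":[0,0,0],"gripper":0},{"slide":[0,0,0],"angular":[0,0,0],"gripper":0}]}}

```text
t: 7.48
ee_pos: [0.5659, -0.1084, 0.2344]
eef_rot: [0.0, 1.0, 0.025, 0.0]
ft_force: [-1.0, 1.0, -0.5]
finger_gap: 0.004
grasp_force: 0.0
```

```bash
python3 - <<'E'
from h import *
import cv2
s=env.sense();print(s['ee_pos'],s['eef_rot'],s['ft_force'],s['finger_gap'])
w=viewer.snapshot("wrist")[:,:,::-1]; b=viewer.snapshot("side")[150:320,190:390,::-1]
cv2.imwrite("pics/m4.png",np.hstack([cv2.resize(w,(400,300)),cv2.resize(b,(400,300))]))
E
```

```text
[ 0.56588629 -0.10843428  0.23443428] [6.15105765e-05 9.99688667e-01 2.49507804e-02 1.52248852e-04] [-0.98709647  0.96427388 -0.45986587] 0.003842390729930316
```

View pics/m4.png

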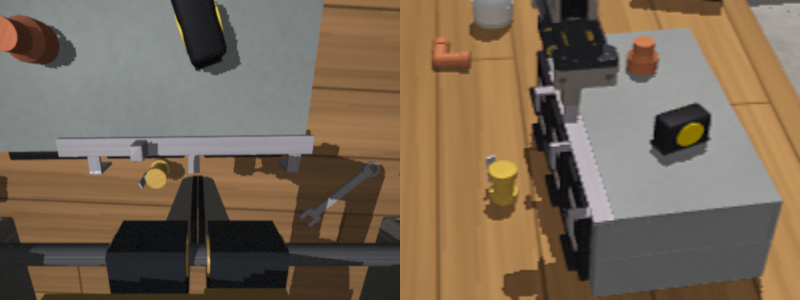

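```bash
python3 - <<'E'
from h import *
s=env.sense();print(s['ee_pos'],proj('wrist',s['ee_pos'])/1.4)
print('bar front/back at col197',atz('wrist',np.array([[197,156],[197,137]])*1.4,.1575).round(4))
print('tab top', atz('wrist',np.array([[139,150]])*1.4,.1845).round(4))
print(viewer.get_calibration('wrist')['xyz'])
E
```

```text
[ 0.5650804  -0.10657455  0.23443676] [[197.24210136 185.47657276]]
bar front/back at col197 [[ 0.5654 -0.1062  0.1575]
 [ 0.5885 -0.105   0.1575]]
tab top [[ 0.578  -0.0448  0.1845]]
[ 0.64974592 -0.10243709  0.40521521]
```

Emit:
{"api": "play_rows", "payload": {"targets": [{"slide":[0.45,0,0.8],"angular":[0,0,0],"gripper":0},{"slide":[0.45,0,1.6],"angular":[0,0,0],"gripper":0},{"slide":[0.45,0,2.3],"angular":[0,0,0],"gripper":0},{"slide":[0.45,0,2.7],"angular":[0,0,0],"gripper":0},{"slide":[0.45,0,2.7],"angular":[0,0,0],"gripper":0}]}}

```text
t: 8.0
ee_pos: [0.575, -0.1051, 0.1651]
eef_rot: [-0.0, 1.0, 0.027, -0.002]
ft_force: [-0.5, -0.2, 0.6]
finger_gap: 0.004
grasp_force: 0.0
```

Emit:
{"api": "play_rows", "payload": {"targets": [{"slide":[0,-0.4,0],"angular":[0,0,0],"gripper":0},{"slide":[0,-0.8,0],"angular":[0,0,0],"gripper":0},{"slide":[0,-1.2,0],"angular":[0,0,0],"gripper":0},{"slide":[0,-1.5,0],"angular":[0,0,0],"gripper":0},{"slide":[0,-1.8,0],"angular":[0,0,0],"gripper":0}]}}

```text
t: 8.42
ee_pos: [0.5747, -0.0606, 0.1679]
eef_rot: [0.0, 1.0, 0.027, 0.001]
ft_force: [-0.4, -2.4, 0.9]
finger_gap: 0.003
grasp_force: 1.3
```

Emit:
{"api": "play_rows", "payload": {"targets": [{"slide":[0,-0.3,0],"angular":[0,0,0],"gripper":0},{"slide":[0,-0.6,0],"angular":[0,0,0],"gripper":0},{"slide":[0,-0.9,0],"angular":[0,0,0],"gripper":0},{"slide":[0,-1.2,0],"angular":[0,0,0],"gripper":0},{"slide":[0,-1.4,0],"angular":[0,0,0],"gripper":0}]}}

```text
t: 8.83
ee_pos: [0.5726, -0.0259, 0.1672]
eef_rot: [-0.0, 1.0, 0.026, 0.0]
ft_force: [-0.1, -2.7, 1.8]
finger_gap: 0.006
grasp_force: 1.2
```

Emit:
{"api": "play_rows", "payload": {"targets": [{"slide":[0,-0.1,0],"angular":[0,0,0],"gripper":0},{"slide":[0,-0.2,0],"angular":[0,0,0],"gripper":0},{"slide":[0,-0.3,0],"angular":[0,0,0],"gripper":0},{"slide":[0,-0.4,0],"angular":[0,0,0],"gripper":0}]}}

```text
t: 9.17
ee_pos: [0.572, -0.0167, 0.167]
eef_rot: [0.0, 1.0, 0.026, -0.0]
ft_force: [0.5, -2.0, 3.2]
finger_gap: 0.005
grasp_force: 1.2
```

Emit:
{"api": "play_rows", "payload": {"targets": [{"slide":[0,-0.1,0],"angular":[0,0,0],"gripper":0},{"slide":[0,-0.2,0],"angular":[0,0,0],"gripper":0},{"slide":[0,-0.3,0],"angular":[0,0,0],"gripper":0},{"slide":[0,-0.3,0],"angular":[0,0,0],"gripper":0}]}}

```text
t: 9.5
ee_pos: [0.5719, -0.0141, 0.1672]
eef_rot: [0.004, 1.0, 0.027, 0.0]
ft_force: [-0.2, -26.7, 1.5]
finger_gap: -0.0
grasp_force: 13.6
```

Hard stop felt. Back off to the right, then up and check.

Emit:
{"api": "play_rows", "payload": {"targets": [{"slide":[0,0.5,0],"angular":[0,0,0],"gripper":0},{"slide":[0,1.5,0],"angular":[0,0,0],"gripper":0},{"slide":[0,1.5,-1.5],"angular":[0,0,0],"gripper":0},{"slide":[0,1.5,-3.0],"angular":[0,0,0],"gripper":0},{"slide":[-1.5,1.5,-3.5],"angular":[0,0,0],"gripper":0}]}}

```text
t: 9.92
ee_pos: [0.5426, -0.0488, 0.2594]
eef_rot: [-0.0, 1.0, 0.026, 0.005]
ft_force: [-1.1, -1.4, 0.8]
finger_gap: 0.005
grasp_force: 0.0
```

Emit:
{"api": "play_rows", "payload": {"targets": [{"slide":[-1.5,0,-0.5],"angular":[0,0,0],"gripper":0},{"slide":[-3.0,0,-1.0],"angular":[0,0,0],"gripper":0},{"slide":[-4.0,0,-1.0],"angular":[0,0,0],"gripper":0},{"slide":[-4.0,0,-1.0],"angular":[0,0,0],"gripper":0}]}}

```text
t: 10.25
ee_pos: [0.4321, -0.0535, 0.28]
eef_rot: [-0.0, 1.0, 0.026, -0.0]
ft_force: [0.4, 0.4, -0.0]
finger_gap: 0.009
grasp_force: 0.0
```

```bash
python3 - <<'E'
from h import *
import cv2
s=env.sense();print(s['ee_pos'],s['ft_force'])
w=viewer.snapshot("top")[130:265,215:395,::-1]; b=viewer.snapshot("side")[150:320,190:390,::-1]
cv2.imwrite("pics/m5.png",np.hstack([cv2.resize(w,(400,300)),cv2.resize(b,(400,300))]))
E
```

```text
[ 0.4321396  -0.05354254  0.27995776] [ 0.40770701  0.41512463 -0.04260295]
```

View pics/m5.png

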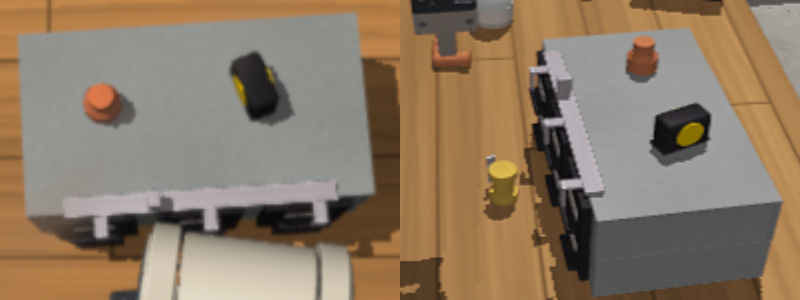

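The picture shows all three drawers shut and the slide moved left, with its tongues in front of the drawers. The valve, tape and reducer haven't moved. Handing in.

```bash
python3 -c "
from plant import env
print(env.finish_job())"
```

```text
the job is handed in; nothing more can be done
None
```

I pushed both open drawers home against their stops and moved the locking slide left to its hard stop; the job is handed in, but no verdict came back.

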